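Aim the cold-air outlet at the cake

ROBOT

A 7-joint arm with a two-finger parallel gripper is mounted at the origin on the work surface. World frame = base frame: x ahead of the robot, y to its left, z up, the work surface at z = 0. Lengths are in m, angles in rad, forces in N, time in s.
With the tool pointing down it reaches from about 0.425 to 0.875 m from the base axis. Payload 4.7 kg.
Tool frame: the origin (TCP) lies at the very end of the fingers, on their centre line; the grasp point (between the pads) lies 19 mm behind it (bot.tcp_to_grasp is the distance from the TCP to the grasp point, in m); z points along the fingers, y is the line along which they close (so a half turn about z gives the same grasp; the last joint's range is limited). The gripper opens to 85 mm and grips with 20 to 120 N. Pads are 22 mm wide; open, the fingers measure 114 mm over their backs; the gripper's body (76 mm by 85 mm) begins 54 mm behind the grasp point. The pads swing forward as they close: fully open they stand 13 mm farther back than shut.
Start: joints at [1.327, 0.321, -0.07, 1.45, 0.023, 1.371, -0.057], TCP at [0.166, -0.629, 0.2] pointing down, gripper open.
Joint ranges: [-2.86, 2.86], [-0.3, 2.09], [-1.38, 1.24], [0.06, 2.45], [-1.56, 4.7], [0.09, 2.05], [-2.69, 2.69]. Speed limits (rad/s): [2.57, 2.57, 3.14, 3.14, 3.14, 3.14, 3.14].

INTERFACE

Orientations are given as [roll, pitch, yaw] about the fixed x, y, z axes, in that order (R = Rz(yaw) Ry(pitch) Rx(roll)).
In Python, from workcell import state, vision, bot gives the robot as it stands.
- The arm moves only by the tool servo_tool, never from a script. Its argument "rows" is a list that holds one entry, the list of rows, each a list of 5 numbers: the closure, from 0 (fully open) to 1 (shut), then the shift along the tool's x, y, z in mm, then the turn about the tool's z in rad. In form: [[[jaw, x, y, z, spin], ...]]. A call has exactly 10 rows; each row is the pose to reach, as a shift and turn from the pose commanded when the call began, along the tool's axes at that moment; what a row does not reach only later rows make up. A row lasts 1/12 s, in which the tool goes at most 41.7 mm and 7.16 degrees, less where a joint would pass 70% of its speed; a pose out of reach is approached as far as the arm can. A call with a gripper value outside its range is refused whole. The fingers move at their own pace and stop on an object; "grip_force" is the grip in N (left out, the last holds). Time passes only in rows, so rows that repeat a pose let the fingers close, or fill a call up. It gives the time, the measured TCP pose, the force, the opening and the grip force at its end, in the units of the state.
- state(): the state, without advancing time (a new reading comes with each control period).
- vision.snapshot(name): name is "side" or "top" or "wrist"; returns (picture, depth): 480x640x3 uint8, red, green, blue; 480x640 float32, m along the optical axis (not along the pixel's ray), 0 where there is no reading.
- vision.camera_info(name): a dict with "intrinsics" (3x3 intrinsics, pixels), "eye" and "attitude" of the camera in the world. Camera axes: x right, y up, looking along -z (the intrinsics and any distortion apply to the point x, -y, -z); pixel columns grow to the right and rows downward; lengths in m; the calibration is good to about 2 mm. A picture is of the moment at which its call begins: read the wrist's pose just before it. camera_info takes no time and is no camera call; for the wrist camera it gives the pose at the moment of the call.
- bot.finish_job(): hands the job in; it is judged then, once.
The state is a dict: "t": time; "joints": joint angles; "joint_vel": joint speeds; "joint_efforts": joint torques, N m; "position": TCP position; "orientation": TCP orientation; "force": force on the tool from outside, world axes, zero at the start; "moment": the same for the moment, N m; "gripper_width": finger opening in m; "grip_force": force on a finger pad.
Only numpy, scipy, OpenCV 4.12 (cv2) and the standard library are available. Lean on these libraries where they do the work, as an engineer would, in place of code of your own. Each camera call takes 0.05 s, during which the arm holds its last target. There are 200 camera calls.

TASK

Aim the counter's cold-air outlet at the tall layer cake that stands off one of its ends, so that it chills: run your fingertips gently along the row of loose blades, towards the end where the cake stands, until every blade leans well over towards the cake (30 degrees or more from upright). Only brush the blades over, do not pinch or force them, leave the cake, the tart and everything else on the counter where it stands, and finish clear of the outlet.

Things in the scene. Friction and masses are not known exactly. Their poses are not given: they have to be found in the camera images.
- outlet: The cold-air outlet of the counter: a low steel collar fixed to the surface, 136 mm (its x) by 316 mm (its y), its flange top 36 mm above the surface. Origin at the centre of its underside; its y axis runs along the row of eight thin aluminium blades, its x axis along each blade's length. Nothing but the blades rises above the flange. Fixed, but stands at a different place and yaw each time.
- row_minus (a point): where the top edge of the first blade (blade0, the end of the row on the outlet's -y side) is, at mid length, when that blade stands upright: 57 mm above the surface, 119 mm from the outlet's centre
- row_plus (a point): the same point for the last blade (blade7, the end on the outlet's +y side)
- cake: the tall round layer cake to be chilled: 160 mm across and 85 mm high, on a 200 mm round card board 6 mm thick, with a ring of piped cream; about 105 mm high in all. Origin at the centre of the board's underside. It stands off one end of the outlet, about 290 mm from the outlet's centre, on either its +y or its -y side. Loose.
- tart: a low round meringue tart, 200 mm across its board and 45 mm high, off the other end of the outlet. Origin under its centre. Loose; a bystander.
- ticket: bystander: steel price-ticket stand, round base 52 mm across, blank card 70 mm wide, 89 mm high, on the robot's side of the outlet. Origin under the base. Loose.
- server: bystander: cake server lying flat, 265 mm long, 20 mm high, on the robot's side of the outlet. Origin underneath, near its neck; x axis towards the blade's tip. Loose.
- slice: bystander: slice of cake on a 136 mm plate, 82 mm high, on the far side of the outlet. Origin under the plate. Loose.
- cup: bystander: white mug, 78 mm across, 72 mm high, on the far side of the outlet. Origin under its centre. Loose.
- jar: bystander: glass jar with steel cap, 60 mm across, 85 mm high, on the far side of the outlet. Origin under its centre. Loose.
- blade0 (a joint): lean of the blade at outlet y = -119 mm, in rad: 0 upright, + when its top edge leans to the outlet's +y. Each blade is a flat aluminium strip 92 mm long (outlet x), 3 mm thick, on its own pivot 33 mm above the surface; its top edge is 24 mm above the pivot. Starts within 0.35 rad of upright.
- blade1 (a joint): lean of the blade at outlet y = -85 mm, in rad: 0 upright, + when its top edge leans to the outlet's +y. Blades swing 1.45 rad either way between stops, against a light friction (about 1 N at the top edge), stay where they are left and are not linked to one another.
- blade2 (a joint): lean of the blade at outlet y = -51 mm, in rad: 0 upright, + when its top edge leans to the outlet's +y. A fingertip run along the row 42 to 53 mm above the surface lays each blade over ahead of it and passes over blades at their stops.
- blade3 (a joint): lean of the blade at outlet y = -17 mm, in rad: 0 upright, + when its top edge leans to the outlet's +y. Same make as blade0.
- blade4 (a joint): lean of the blade at outlet y = 17 mm, in rad: 0 upright, + when its top edge leans to the outlet's +y. Same make as blade0.
- blade5 (a joint): lean of the blade at outlet y = 51 mm, in rad: 0 upright, + when its top edge leans to the outlet's +y. Same make as blade0.
- blade6 (a joint): lean of the blade at outlet y = 85 mm, in rad: 0 upright, + when its top edge leans to the outlet's +y. Same make as blade0.
- blade7 (a joint): lean of the blade at outlet y = 119 mm, in rad: 0 upright, + when its top edge leans to the outlet's +y. Same make as blade0.
Things that resemble listed ones, but are neither listed nor needed, are in the scene too. Leave any red look-alike of the cake alone.

How it is judged:
By the outcome, as a careful person would: the job done as asked, in the order asked, and still so for the second after the job is handed in, with the robot touching nothing.
It also fails if it takes over 42 s, if anything falls off the work surface, if the arm or the gripper's body presses on something with over 40 N, if the wrist force passes 120 N, or if a joint passes its speed limit or range.

## Working session

There is one attempt and no reset: what is moved stays moved. The work goes in short steps, Python scripts to look and compute and a tool call to move; the robot and the scene stay as the last step left them, time stands still between calls to the robot, and variables do not carry over. Pictures are saved under pics/ and viewed, at most 10 in all, crops included, and the job is handed in when it is done.

Besides the shell and the picture viewer there is one more tool, called after "Call:" as name(argument=value, ...) on one line, values as JSON. servo_tool: Moves the arm, as the interface text tells. Its arguments: {"type":"object","properties":{"rows":{"type":"array","items":{"type":"array","items":{"type":"array","items":{"type":"number"}}}},"grip_force":{"type":"number"}},"required":["rows"]}

```bash
mkdir -p pics; ls; cat > h.py <<'E'
from workcell import state, vision, bot
import numpy as np, cv2
from scipy.spatial.transform import Rotation as R
def snap(n):
    ci=vision.camera_info(n); p,d=vision.snapshot(n); return p,d,ci
def world(u,v,d,ci):
    K=np.array(ci["intrinsics"]); x=(u-K[0,2])/K[0,0]*d; y=(v-K[1,2])/K[1,1]*d
    A=np.array(ci["attitude"])
    M=A if A.shape==(3,3) else R.from_euler('xyz',A).as_matrix()
    return M@np.array([x,-y,-d])+np.array(ci["eye"])
E
python3 - <<'E'
from h import *
for n in ("top","side"):
    p,d,ci=snap(n); np.savez(n,p=p,d=d); cv2.imwrite(f"pics/{n}.png",p[:,:,::-1]); print(n,ci)
print(state())
E
```

```text
pics
top {'intrinsics': array([[544.16459848,   0.        , 313.94338082],
       [  0.        , 544.16459848, 240.99609818],
       [  0.        ,   0.        ,   1.        ]]), 'eye': array([0.28919592, 0.01238702, 1.34903659]), 'attitude': array([ 0.1722954 ,  0.0055375 , -1.58897898])}
side {'intrinsics': array([[579.14277294,   0.        , 318.46985821],
       [  0.        , 579.14277294, 246.38149906],
       [  0.        ,   0.        ,   1.        ]]), 'eye': array([0.40656232, 0.78841821, 0.93773651]), 'attitude': array([ 0.7317207 ,  0.00838979, -3.02814228])}
{'t': 0.1, 'joints': array([ 1.32708447,  0.32173218, -0.07007595,  1.45154239,  0.02263007,
        1.37082485, -0.05688911]), 'joint_vel': array([-0.00066046, -0.00125113,  0.00040913, -0.0017717 , -0.00043467,
        0.00028802, -0.00203563]), 'joint_efforts': array([-6.96941770e-04, -4.94874787e+01, -3.84476027e-01, -3.15208590e+01,
        1.29244241e-02,  7.46824604e-03,  9.30977023e-06]), 'position': array([ 0.16552439, -0.6280148 ,  0.19904905]), 'orientation': array([-3.13987688e+00,  1.26608363e-04,  2.57848149e-01]), 'force': array([-0.26079655, -0.26416224,  0.24451153]), 'moment': array([ 0.03078092,  0.00607921, -0.00742009]), 'grip_force': 0.0, 'gripper_width': 0.08527997807790158}
```

View pics/top.png

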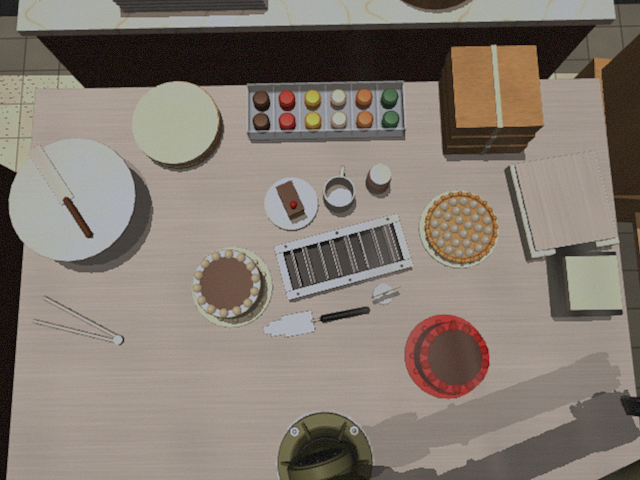

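View pics/side.png

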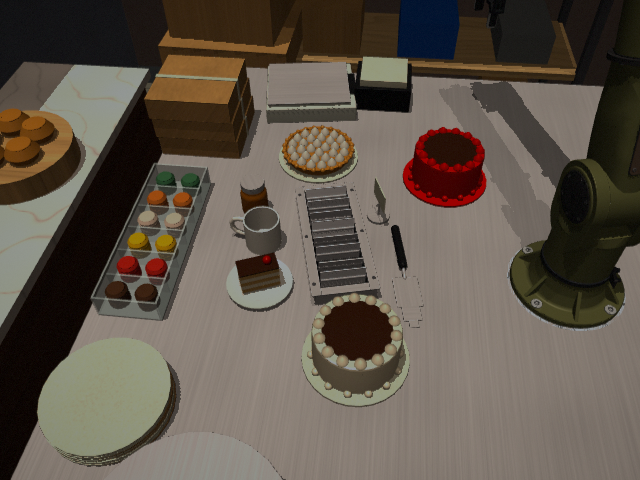

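The cream-and-chocolate cake is at top (228,285), off the left end of the outlet. The tart is at (458,228), and the red look-alike at (450,355) is to be left alone. The outlet spans about (276,247)–(411,268), and the ticket at (385,293) and the server at (320,320) are close by. I'll check this in a close crop.

```bash
python3 - <<'E'
from h import *
z=np.load("top.npz");p=z["p"];c=p[195:345,180:430]
cv2.imwrite("pics/crop.png",cv2.resize(c,None,fx=3.2,fy=3.2,interpolation=cv2.INTER_CUBIC)[:,:,::-1])
E
```

```text
(no output)
```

View pics/crop.png

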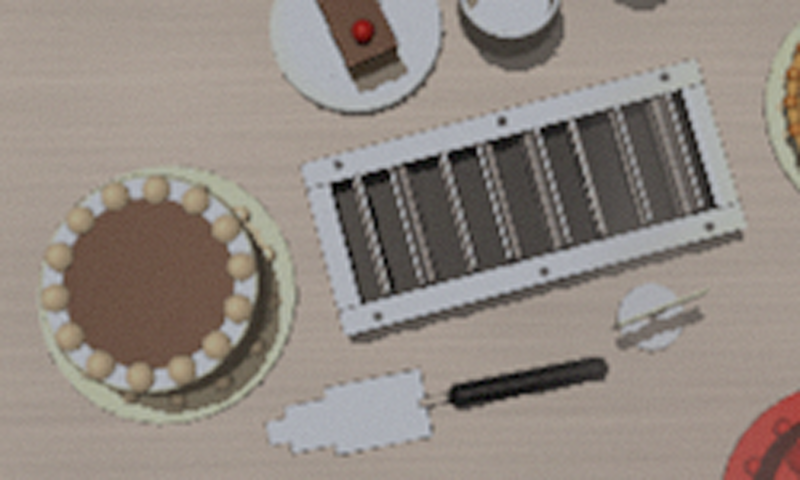

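The crop shows the cream cake off the outlet's left end. The flange corners are at crop (303,163), (695,60), (743,232) and (352,338). All eight blades are visible.

```bash
cat >> h.py <<'E'
def onplane(u,v,z,ci):
    a=world(u,v,1,ci);e=np.array(ci["eye"]);return e+(a-e)*(z-e[2])/(a[2]-e[2])
E
python3 - <<'E'
from h import *
ci=vision.camera_info("top"); d=np.load("top.npz")["d"]
f=lambda x,y,z:onplane(x/3.2+180-.35,y/3.2+195-.35,z,ci)
C=[f(*q,.036) for q in ((303,163),(695,60),(743,232),(352,338))]
print(np.round(C,4)); c=np.mean(C,0); print("c",c)
a=(C[0]+C[3]-C[1]-C[2]); print("len",np.linalg.norm(a)/2, np.linalg.norm(C[0]+C[1]-C[2]-C[3])/2)
a/=np.linalg.norm(a); print("dir to cake",a,np.degrees(np.arctan2(a[1],a[0])))
for n,(u,v) in dict(flangeR=(720,145),flangeL=(330,250)).items():
    U,V=u/3.2+180,v/3.2+195; print(n,world(U,V,d[int(V),int(U)],ci))
for n,q in dict(cake=(150,285,.09),ticket=(655,315,.0),tickettop1=(612,330,.089),tickettop2=(708,292,.089)).items(): print(n,f(*q))
p=onplane(458,228,.04,ci);print("tart",p)
for s in (-.2,-.15,-.119,0,.119,.15): print(s,c[:2]+a[:2]*s)
s=state(); print(s["position"],s["orientation"])
E
```

```text
[[ 0.5082  0.1126  0.036 ]
 [ 0.583  -0.1904  0.036 ]
 [ 0.4488 -0.2208  0.036 ]
 [ 0.3743  0.0765  0.036 ]]
c [ 0.47859107 -0.05551992  0.036     ]
len 0.3093137746934557 0.1381409666897553
dir to cake [-0.2414067   0.97042403  0.        ] 103.96957981417832
flangeR [ 0.51511145 -0.20724367  0.03663492]
flangeL [0.44014791 0.09166585 0.03599064]
cake [0.41174107 0.21988542 0.09      ]
ticket [ 0.38996637 -0.1561175   0.        ]
tickettop1 [ 0.37310363 -0.11359017  0.089     ]
tickettop2 [ 0.39920844 -0.18398058  0.089     ]
tart [ 0.54263199 -0.33773083  0.04      ]
-0.2 [ 0.52687241 -0.24960472]
-0.15 [ 0.51480208 -0.20108352]
-0.119 [ 0.50731847 -0.17100038]
0 [ 0.47859107 -0.05551992]
0.119 [0.44986367 0.05996054]
0.15 [0.44238007 0.09004369]
[ 0.16552439 -0.6280148   0.19904905] [-3.13987688e+00  1.26608363e-04  2.57848149e-01]
```

Call:
servo_tool(rows=[[[1,15,-10,0,0],[1,45,-32,0,0],[1,80,-56,0,0],[1,115,-81,0,0],[1,150,-105,0,0],[1,185,-130,0,0],[1,220,-155,0,0],[1,255,-179,0,0],[1,280,-197,0,0],[1,290,-204,0,0]]], grip_force=20)

```text
t: 0.93
position: [0.3986, -0.3509, 0.2]
orientation: [-3.14, -0.002, 0.267]
force: [0.8, 0.5, 0.5]
gripper_width: -0.0002
grip_force: 0.0
```

Call:
servo_tool(rows=[[[1,15,-10,0,0],[1,40,-28,0,0],[1,65,-46,0,0],[1,90,-63,0,0],[1,115,-81,0,0],[1,135,-95,0,0],[1,150,-105,0,0],[1,156,-110,0,0],[1,156,-110,0,0],[1,156,-110,0,0]]])

```text
t: 1.77
position: [0.5161, -0.2121, 0.1996]
orientation: [3.141, 0.001, 0.257]
force: [-0.9, -0.2, 0.2]
gripper_width: 0.0002
grip_force: 0.0
```

```bash
python3 - <<'E'
from h import *
p,d,ci=snap("wrist"); cv2.imwrite("pics/w1.png",p[:,:,::-1]); np.savez("w1",p=p,d=d); print(ci)
s=state(); print(s["t"],s["position"],s["orientation"],s["gripper_width"],s["force"])
c=np.array([.4786,-.0555]);a=np.array([-.2414,.9704]);b=np.array([a[1],-a[0]])
r=s["position"][:2]-c; print("along",r@a,"across",r@b)
E
```

```text
{'intrinsics': array([[391.70099654,   0.        , 315.57424541],
       [  0.        , 391.70099654, 239.87981552],
       [  0.        ,   0.        ,   1.        ]]), 'eye': array([ 0.58779128, -0.19179604,  0.37355323]), 'attitude': array([-2.93493905e-01,  3.16691961e-04, -1.31402503e+00])}
1.8167 [ 0.51578878 -0.21292563  0.19966708] [3.14118287e+00 1.35181359e-03 2.55724917e-01] -0.0003437155737219696 [-0.6468314  -0.97012204  0.67836219]
along -0.16174319943229817 across -0.0019145517779209215
```

View pics/w1.png

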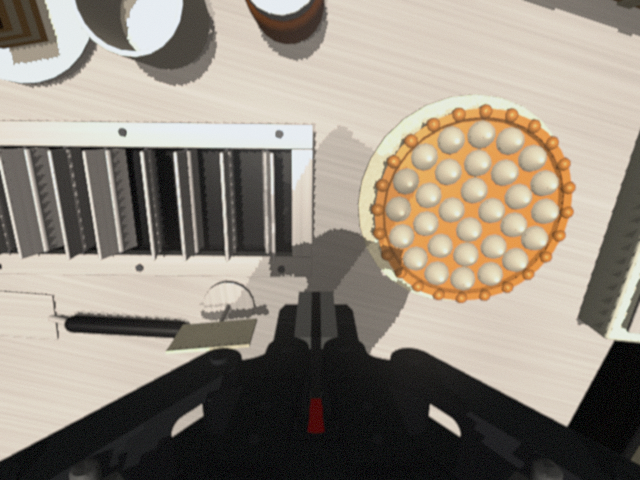

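The closed fingers stand just beyond the outlet's right end, at about (316,295). The flange end edge runs (314,124)–(313,275), and the tart at (475,200) stays clear. I'll check the alignment with that edge.

```bash
python3 - <<'E'
from h import *
ci=vision.camera_info("wrist")
c=np.array([.4786,-.0555]);a=np.array([-.2414,.9704]);b=np.array([a[1],-a[0]])
for q in ((314,124,.036),(313,275,.036),(0,124,.036),(0,272,.036),(0,122,.036),(273,150,.057),(275,252,.057),(225,150,.057),(362,205,.006)):
    r=onplane(*q,ci)[:2]-c; print(q,"along",round(r@a,4),"across",round(r@b,4))
E
```

```text
(314, 124, 0.036) along -0.1581 across 0.0705
(313, 275, 0.036) along -0.1585 across -0.0635
(0, 124, 0.036) along 0.1014 across 0.0676
(0, 272, 0.036) along 0.1305 across -0.0638
(0, 122, 0.036) along 0.1011 across 0.0692
(273, 150, 0.057) along -0.126 across 0.0506
(275, 252, 0.057) along -0.126 across -0.0343
(225, 150, 0.057) along -0.0881 across 0.0502
(362, 205, 0.006) along -0.2045 across -0.0033
```

Call:
servo_tool(rows=[[[1,0,0,15,0],[1,1,0,40,0],[1,2,0,65,0],[1,3,0,90,0],[1,4,0,110,0],[1,4,0,128,0],[1,4,0,140,0],[1,4,0,147,0],[1,4,0,151,0],[1,4,0,151,0]]])

```text
t: 2.65
position: [0.5204, -0.2108, 0.0488]
orientation: [-3.142, 0.001, 0.257]
force: [0.8, -0.1, -0.3]
gripper_width: 0.0
grip_force: 0.0
```

Call:
servo_tool(rows=[[[1,0,-5,1,0],[1,0,-12,1,0],[1,0,-19,1,0],[1,0,-26,1,0],[1,0,-33,1,0],[1,1,-40,1,0],[1,1,-47,1,0],[1,1,-54,1,0],[1,1,-61,1,0],[1,1,-68,1,0]]])

```text
t: 3.48
position: [0.5042, -0.1435, 0.048]
orientation: [3.142, 0.0, 0.258]
force: [0.5, 0.6, 0.3]
gripper_width: -0.0001
grip_force: 0.0
```

```bash
python3 - <<'E'
from h import *
p,d,ci=snap("wrist"); cv2.imwrite("pics/w2.png",p[:,:,::-1])
s=state(); print(s["t"],s["position"],s["force"])
E
```

```text
3.5333 [ 0.50390948 -0.14172834  0.04794002] [-1.24827229  1.38338153 -0.58255168]
```

View pics/w2.png

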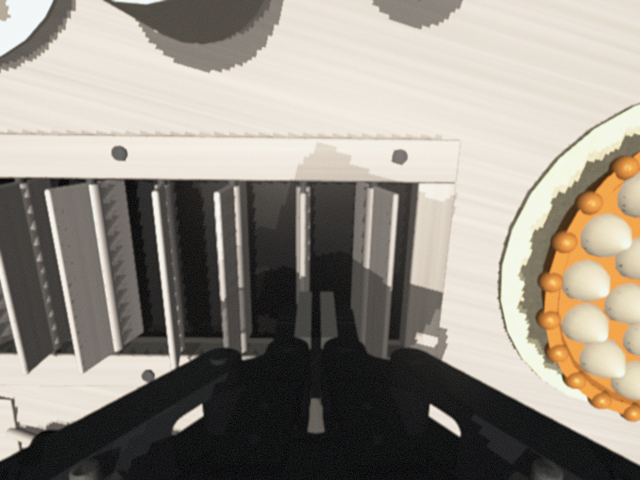

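The fingers (297–350, 290–350) have passed blade0, whose strip spans about 370–395. I'll work out its lean from its top edge.

```bash
cat >> h.py <<'E'
def pix(P,ci):
    K=np.array(ci["intrinsics"]);M=R.from_euler('xyz',ci["attitude"]).as_matrix()
    q=M.T@(np.array(P)-ci["eye"]); return K[0,2]+K[0,0]*q[0]/-q[2], K[1,2]+K[1,1]*q[1]/q[2]
C0=np.array([.4786,-.0555]);A0=np.array([-.2414,.9704]);B0=np.array([A0[1],-A0[0]])
def top(y,th,x,ci): # y along row, lean th towards cake, x across
    s=y+.024*np.sin(th); return pix([*(C0+A0*s+B0*(x+.003)),.033+.024*np.cos(th)],ci)
E
python3 - <<'E'
from h import *
ci=vision.camera_info("wrist")
print("pivot",pix([*(C0-.119*A0+B0*.049),.033],ci))
for y in (-.119,-.085):
  for t in (0,20,30,45,60,83): print(y,t,np.round(top(y,np.radians(t),.046,ci)),np.round(top(y,np.radians(t),-.04,ci)))
r=state()["position"][:2]-C0;print(r@A0,r@B0)
E
```

```text
pivot (np.float64(380.5999970623165), np.float64(185.5797663006291))
-0.119 0 [390. 194.] [377. 369.]
-0.119 20 [370. 193.] [360. 367.]
-0.119 30 [360. 193.] [352. 365.]
-0.119 45 [348. 191.] [342. 360.]
-0.119 60 [339. 189.] [334. 354.]
-0.119 83 [332. 186.] [327. 345.]
-0.085 0 [309. 193.] [308. 368.]
-0.085 20 [290. 192.] [291. 366.]
-0.085 30 [282. 191.] [284. 364.]
-0.085 45 [271. 190.] [274. 359.]
-0.085 60 [264. 188.] [268. 353.]
-0.085 83 [260. 185.] [264. 344.]
-0.0897856928592677 0.0037447951730425547
```

```bash
python3 - <<'E'
from h import *
ci=vision.camera_info("wrist");P=state()["position"];print(P,pix(P,ci))
for k in range(8):
    y=-.119+.034*k
    print(k,"pivot",np.round(pix([*(C0+y*A0+B0*.049),.033],ci)),"up",np.round(top(y,0,.046,ci)))
p=cv2.imread("pics/w2.png")[170:370,260:480];p=cv2.convertScaleAbs(p,alpha=1.5,beta=20)
cv2.imwrite("pics/w2c.png",cv2.resize(p,None,fx=2.9,fy=2.9,interpolation=cv2.INTER_CUBIC))
E
```

```text
[ 0.50390948 -0.14172834  0.04794002] (np.float64(318.7468349869552), np.float64(283.5174324832825))
0 pivot [381. 186.] up [390. 194.]
1 pivot [310. 184.] up [309. 193.]
2 pivot [240. 183.] up [229. 192.]
3 pivot [169. 182.] up [149. 191.]
4 pivot [ 99. 181.] up [ 69. 189.]
5 pivot [ 28. 180.] up [-12. 188.]
6 pivot [-42. 179.] up [-92. 187.]
7 pivot [-113.  178.] up [-173.  186.]
```

View pics/w2c.png

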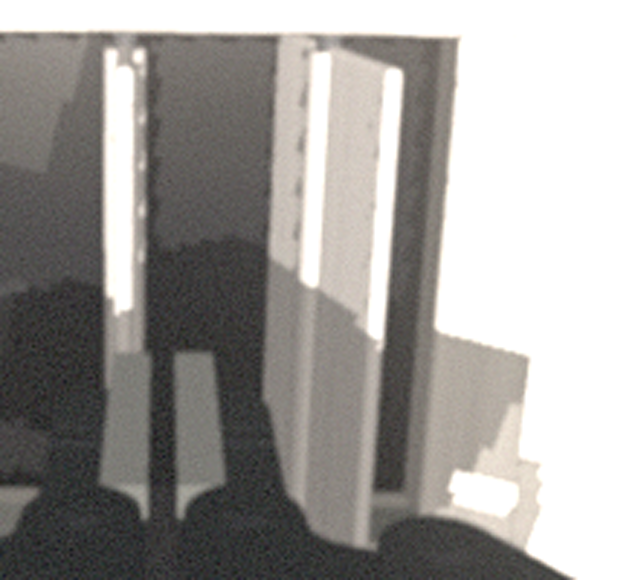

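The crop shows blade0's top edge at (394,193) and its pivot at about (369,188), so it still leans away from the cake. The fingers seem to have passed above it. I'll check the tip height by depth.

```bash
python3 - <<'E'
from h import *
p,d,ci=snap("wrist")
for q in ((303,292),(305,300),(303,320),(330,292),(331,300),(332,320),(316,300),(302,260),(302,275),(394,200),(394,260),(369,200),(420,160)):
    u,v=q; w=world(u,v,d[v,u],ci); r=w[:2]-C0; print(q,round(float(d[v,u]),3),np.round(w,4),"al",round(r@A0,4),"ac",round(r@B0,4))
s=state();print(s["position"],s["gripper_width"],s["force"])
E
```

```text
(303, 292) 0.149 [ 0.5141 -0.1325  0.0848] al -0.0833 ac 0.0159
(305, 300) 0.143 [ 0.514  -0.1335  0.0911] al -0.0843 ac 0.0155
(303, 320) 0.128 [ 0.5145 -0.1332  0.1072] al -0.0841 ac 0.0161
(330, 292) 0.15 [ 0.5166 -0.1425  0.0844] al -0.0936 ac 0.0159
(331, 300) 0.142 [ 0.5169 -0.1426  0.092 ] al -0.0937 ac 0.0161
(332, 320) 0.127 [ 0.5171 -0.1423  0.1075] al -0.0935 ac 0.0164
(316, 300) 0.143 [ 0.5154 -0.1373  0.0917] al -0.0883 ac 0.0159
(302, 260) 0.198 [ 0.5091 -0.1317  0.0357] al -0.0813 ac 0.0112
(302, 275) 0.199 [ 0.5017 -0.1336  0.0369] al -0.0814 ac 0.0036
(394, 200) 0.17 [ 0.5527 -0.1624  0.0545] al -0.1216 ac 0.0461
(394, 260) 0.175 [ 0.5272 -0.1702  0.057 ] al -0.1231 ac 0.0195
(369, 200) 0.191 [ 0.5468 -0.1557  0.0338] al -0.1137 ac 0.042
(420, 160) 0.184 [ 0.5713 -0.1729  0.0354] al -0.1363 ac 0.0616
[ 0.50413415 -0.14262773  0.04796798] 0.0002604330478981314 [0.10468201 0.02128488 0.17175574]
```

The finger ends near z≈0.085 in the wrist depth, although the TCP reads 0.048. I'll check that against the side camera.

```bash
python3 - <<'E'
from h import *
p,d,ci=snap("side"); np.savez("s2",p=p,d=d)
u,v=pix(state()["position"],ci); print(u,v)
u0,v0=int(u)-60,int(v)-70
c=cv2.resize(p[v0:v0+110,u0:u0+140],None,fx=5,fy=5,interpolation=cv2.INTER_CUBIC)[:,:,::-1]
c=cv2.convertScaleAbs(c,alpha=1.6,beta=20)
cv2.circle(c,(int((u-u0)*5),int((v-v0)*5)),4,(0,0,255),-1);cv2.imwrite("pics/s2c.png",c);print(u0,v0)
for V in range(int(v)-40,int(v)+14,4):
    w=world(u,V,d[V,int(u)],ci); r=w[:2]-C0; print(V,np.round(w[2],4),round(r@A0,4),round(r@B0,4))
E
```

```text
325.59263675522385 200.14606282025764
265 130
160 0.1943 -0.0538 0.0091
164 0.1853 -0.0522 0.0093
168 0.1684 -0.0598 0.0082
172 0.1473 -0.0718 0.0065
176 0.1679 -0.0361 0.0115
180 0.1527 -0.0411 0.0108
184 0.1092 -0.0772 0.0058
188 0.0969 -0.078 0.0056
192 0.0799 -0.0838 0.0048
196 0.0373 -0.1163 0.0003
200 0.0557 -0.0841 0.0048
204 0.0433 -0.0844 0.0047
208 0.0348 -0.0804 0.0053
212 0.056 -0.0467 0.01
```

View pics/s2c.png

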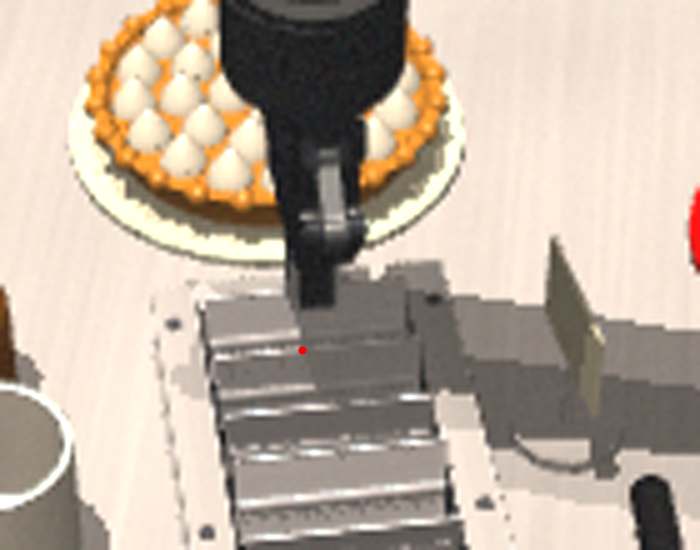

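The side view confirms it. The fingertip bottom is at crop (318,305), about z=0.08 and some 33 mm above the TCP (red dot), and the blades are untouched. I'll go back, lower by 34 mm and sweep.

Call:
servo_tool(rows=[[[1,0,8,0,0],[1,0,20,0,0],[1,0,35,0,0],[1,-1,50,0,0],[1,-1,62,0,0],[1,-1,70,0,0],[1,-1,73,0,0],[1,-1,73,0,0],[1,-1,73,0,0],[1,-1,73,0,0]]])

```text
t: 4.47
position: [0.522, -0.214, 0.0479]
orientation: [-3.141, 0.0, 0.259]
force: [-0.2, 0.2, 0.6]
gripper_width: 0.0003
grip_force: 0.0
```

Call:
servo_tool(rows=[[[1,0,0,3,0],[1,0,0,8,0],[1,0,0,13,0],[1,0,0,18,0],[1,0,0,23,0],[1,0,0,28,0],[1,0,0,32,0],[1,0,0,34,0],[1,0,0,34,0],[1,0,0,34,0]]])

```text
t: 5.3
position: [0.5221, -0.215, 0.0139]
orientation: [-3.142, 0.0, 0.258]
force: [-0.3, 0.8, 0.5]
gripper_width: 0.0
grip_force: 0.0
```

```bash
python3 - <<'E'
from h import *
p,d,ci=snap("side"); s=state(); print(s["t"],s["position"],s["force"])
P=s["position"].copy(); P[2]+=.034
r=P[:2]-C0; print("along",r@A0,"across",r@B0)
u,v=pix(P,ci); u=int(u)
for V in range(int(v)-12,int(v)+10,2):
  for U in (u,u+4):
    w=world(U,V,d[V,U],ci); r=w[:2]-C0; print(V,U,np.round(w[2],4),round(r@A0,4),round(r@B0,4))
E
```

```text
5.35 [ 0.52222855 -0.21508689  0.01415216] [0.41042921 0.23153713 0.09795671]
along -0.16539505022560844 across 0.003812868208088385
166 321 0.1335 -0.1083 0.0113
166 325 0.1371 -0.1029 0.0035
168 321 0.1292 -0.1068 0.0116
168 325 0.1289 -0.106 0.003
170 321 0.1165 -0.1151 0.0105
170 325 0.1119 -0.1192 0.0012
172 321 0.0961 -0.1321 0.0083
172 325 0.077 -0.1528 -0.0035
174 321 0.0731 -0.1517 0.0058
174 325 0.0723 -0.1514 -0.0033
176 321 0.0681 -0.1506 0.006
176 325 0.0638 -0.1543 -0.0037
178 321 0.0633 -0.1493 0.0062
178 325 0.0586 -0.1533 -0.0035
180 321 0.0551 -0.1517 0.0059
180 325 0.0563 -0.1491 -0.0029
182 321 0.0027 -0.2032 -0.0007
182 325 0.0048 -0.1995 -0.0099
184 321 -0.0018 -0.2011 -0.0004
184 325 0.0024 -0.1951 -0.0093
186 321 0.0367 -0.1517 0.006
186 325 0.037 -0.1501 -0.0031
```

Call:
servo_tool(rows=[[[1,0,0,2,0],[1,0,0,4,0],[1,0,-6,4,0],[1,0,-13,4,0],[1,0,-20,4,0],[1,0,-27,4,0],[1,0,-34,4,0],[1,1,-41,4,0],[1,1,-48,4,0],[1,1,-54,4,0]]])

```text
t: 6.18
position: [0.5095, -0.1623, 0.0103]
orientation: [3.141, -0.001, 0.258]
force: [0.1, -1.4, 0.3]
gripper_width: 0.0002
grip_force: 0.7
```

```bash
python3 - <<'E'
from h import *
s=state(); r=s["position"][:2]-C0; print(s["t"],s["position"],s["force"],r@A0,r@B0)
p,d,ci=snap("wrist"); cv2.imwrite("pics/w3.png",p[:,:,::-1])
E
```

```text
6.1833 [ 0.50947465 -0.16232689  0.0103406 ] [ 0.11506687 -1.40115368  0.32848631] -0.1111179505677763 0.004172751297167443
```

View pics/w3.png

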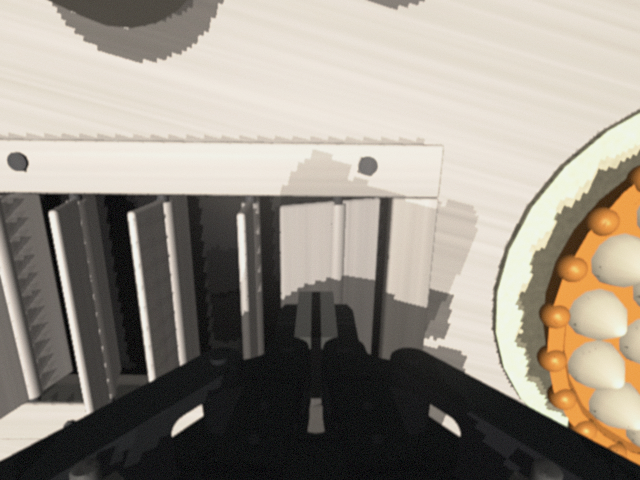

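Blade0 now lies well over towards the cake (280–338), with a contact force of about 1.4 N. I'll carry on along the row.

Call:
servo_tool(rows=[[[1,0,-7,0,0],[1,0,-14,0,0],[1,0,-21,0,0],[1,0,-28,0,0],[1,0,-35,0,0],[1,1,-42,0,0],[1,1,-49,0,0],[1,1,-56,0,0],[1,1,-63,0,0],[1,1,-70,0,0]]])

```text
t: 7.07
position: [0.4923, -0.0941, 0.0101]
orientation: [3.141, -0.0, 0.258]
force: [0.8, -1.4, 1.3]
gripper_width: 0.0003
grip_force: 0.7
```

Call:
servo_tool(rows=[[[1,0,-7,0,0],[1,0,-14,0,0],[1,0,-21,0,0],[1,0,-28,0,0],[1,0,-35,0,0],[1,1,-42,0,0],[1,1,-49,0,0],[1,1,-56,0,0],[1,1,-63,0,0],[1,1,-70,0,0]]])

```text
t: 7.9
position: [0.4753, -0.0261, 0.01]
orientation: [3.142, -0.0, 0.257]
force: [0.2, -1.4, 0.9]
gripper_width: 0.0
grip_force: 0.6
```

Call:
servo_tool(rows=[[[1,0,-7,0,0],[1,0,-14,0,0],[1,0,-21,0,0],[1,0,-28,0,0],[1,0,-35,0,0],[1,1,-42,0,0],[1,1,-49,0,0],[1,1,-56,0,0],[1,1,-63,0,0],[1,1,-70,0,0]]])

```text
t: 8.73
position: [0.4584, 0.042, 0.01]
orientation: [-3.141, 0.0, 0.258]
force: [0.1, -0.5, 0.7]
gripper_width: 0.0003
grip_force: 0.5
```

```bash
python3 - <<'E'
from h import *
s=state(); r=s["position"][:2]-C0; print(s["t"],s["position"],s["force"],r@A0,r@B0)
p,d,ci=snap("wrist"); cv2.imwrite("pics/w4.png",p[:,:,::-1])
E
```

```text
8.7333 [0.45837682 0.04196557 0.01000502] [ 0.11786801 -0.51671758  0.71717166] 0.09946246243061616 0.0039036123071166193
```

View pics/w4.png

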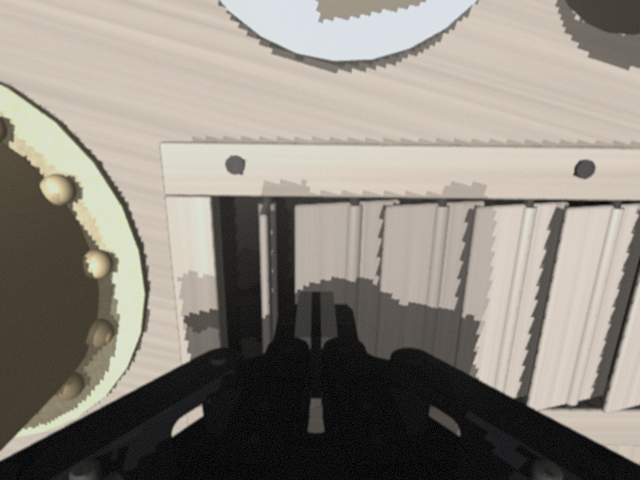

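All the blades behind the fingers lie over. Blade7, at about (265,200–340), still stands, and the cake edge is at about (110,290). I'll check the knuckle width against the cake before the last stretch.

```bash
python3 - <<'E'
from h import *
p,d,ci=snap("wrist"); s=state(); a=(s["position"][:2]-C0)@A0
for q in ((220,360),(205,365),(170,390),(120,410),(60,440),(20,462),(300,320),(100,265),(62,190),(145,290),(220,330),(265,300),(300,200)):
    u,v=q; w=world(u,v,d[v,u],ci); r=w[:2]-C0; print(q,"z",round(w[2],4),"al",round(r@A0,4),"rel",round(r@A0-a,4),"ac",round(r@B0,4))
E
```

```text
(220, 360) z 0.0946 al 0.1281 rel 0.0273 ac 0.0179
(205, 365) z 0.0944 al 0.1322 rel 0.0314 ac 0.0161
(170, 390) z 0.1052 al 0.1375 rel 0.0367 ac 0.0166
(120, 410) z 0.1115 al 0.1464 rel 0.0456 ac 0.0161
(60, 440) z 0.1195 al 0.1549 rel 0.0541 ac 0.0154
(20, 462) z 0.1254 al 0.1587 rel 0.0579 ac 0.0158
(300, 320) z 0.0685 al 0.1081 rel 0.0073 ac 0.0159
(100, 265) z 0.0182 al 0.2003 rel 0.0995 ac 0.0149
(62, 190) z 0.0176 al 0.212 rel 0.1112 ac 0.0487
(145, 290) z 0.0074 al 0.1865 rel 0.0856 ac -0.002
(220, 330) z 0.0363 al 0.1432 rel 0.0423 ac -0.0068
(265, 300) z 0.0335 al 0.1242 rel 0.0234 ac 0.0061
(300, 200) z 0.003 al 0.1108 rel 0.01 ac 0.0431
```

Call:
servo_tool(rows=[[[1,0,-6,0,0],[1,0,-12,0,0],[1,0,-18,0,0],[1,0,-24,0,0],[1,0,-30,0,0],[1,0,-35,0,0],[1,0,-39,0,0],[1,0,-42,0,0],[1,0,-43,0,0],[1,0,-43,0,0]]])

```text
t: 9.67
position: [0.4474, 0.0835, 0.0099]
orientation: [-3.141, 0.0, 0.258]
force: [-1.0, 1.3, 0.1]
gripper_width: 0.0002
grip_force: 0.3
```

Call:
servo_tool(rows=[[[1,0,0,-6,0],[1,0,0,-20,0],[1,0,0,-40,0],[1,0,0,-60,0],[1,0,0,-85,0],[1,0,0,-110,0],[1,0,0,-135,0],[1,0,0,-155,0],[1,0,0,-168,0],[1,0,0,-172,0]]])

```text
t: 10.5
position: [0.4491, 0.083, 0.1848]
orientation: [3.14, -0.004, 0.257]
force: [1.1, -0.2, -0.2]
gripper_width: -0.0001
grip_force: 0.0
```

Call:
servo_tool(rows=[[[1,0,10,0,0],[1,0,30,0,0],[1,0,55,0,0],[1,0,80,0,0],[1,0,105,0,0],[1,0,130,0,0],[1,0,145,0,0],[1,0,150,0,0],[1,0,150,0,0],[1,0,150,0,0]]])

```text
t: 11.33
position: [0.4855, -0.061, 0.1815]
orientation: [-3.14, 0.001, 0.259]
force: [-0.4, 0.9, 0.9]
gripper_width: -0.0001
grip_force: 0.0
```

```bash
python3 - <<'E'
from h import *
p,d,ci=snap("wrist"); s=state(); print(s["t"],s["position"],s["force"])
q,_,_=snap("side")
cv2.imwrite("pics/end.png",np.hstack([cv2.resize(p,(400,300)),cv2.resize(q[100:400,220:520],(400,400))[:300]])[:,:,::-1])
# height profile along row at across=0.035
prof=[]
for al in np.arange(-.14,.165,.005):
    P=[*(C0+A0*al+B0*.03),.036]; u,v=map(int,np.round(pix(P,ci)))
    if 0<=u<640 and 0<=v<480: prof.append((round(al,3),round(float(world(u,v,d[v,u],ci)[2]),3)))
print(prof)
E
```

```text
11.3833 [ 0.485567   -0.06052484  0.181712  ] [-0.08001758  0.94596178  0.20190004]
[(np.float64(-0.14), 0.036), (np.float64(-0.135), 0.017), (np.float64(-0.13), 0.03), (np.float64(-0.125), 0.032), (np.float64(-0.12), 0.035), (np.float64(-0.115), 0.036), (np.float64(-0.11), 0.037), (np.float64(-0.105), 0.039), (np.float64(-0.1), 0.04), (np.float64(-0.095), 0.039), (np.float64(-0.09), 0.033), (np.float64(-0.085), 0.036), (np.float64(-0.08), 0.036), (np.float64(-0.075), 0.037), (np.float64(-0.07), 0.04), (np.float64(-0.065), 0.04), (np.float64(-0.06), 0.03), (np.float64(-0.055), 0.033), (np.float64(-0.05), 0.037), (np.float64(-0.045), 0.036), (np.float64(-0.04), 0.037), (np.float64(-0.035), 0.038), (np.float64(-0.03), 0.041), (np.float64(-0.025), 0.031), (np.float64(-0.02), 0.034), (np.float64(-0.015), 0.037), (np.float64(-0.01), 0.037), (np.float64(-0.005), 0.037), (np.float64(0.0), 0.039), (np.float64(0.005), 0.04), (np.float64(0.01), 0.032), (np.float64(0.015), 0.035), (np.float64(0.02), 0.037), (np.float64(0.025), 0.036), (np.float64(0.03), 0.038), (np.float64(0.035), 0.039), (np.float64(0.04), 0.042), (np.float64(0.045), 0.031), (np.float64(0.05), 0.035), (np.float64(0.055), 0.036), (np.float64(0.06), 0.037), (np.float64(0.065), 0.037), (np.float64(0.07), 0.041), (np.float64(0.075), 0.042), (np.float64(0.08), 0.033), (np.float64(0.085), 0.036), (np.float64(0.09), 0.037), (np.float64(0.095), 0.038), (np.float64(0.1), 0.039), (np.float64(0.105), 0.039), (np.float64(0.11), 0.041), (np.float64(0.115), 0.032), (np.float64(0.12), 0.035), (np.float64(0.125), 0.037), (np.float64(0.13), 0.038), (np.float64(0.135), 0.039), (np.float64(0.14), 0.04), (np.float64(0.145), 0.04), (np.float64(0.15), 0.036), (np.float64(0.155), 0.036), (np.float64(0.16), -0.001), (np.float64(0.165), -0.001)]
```

View pics/end.png

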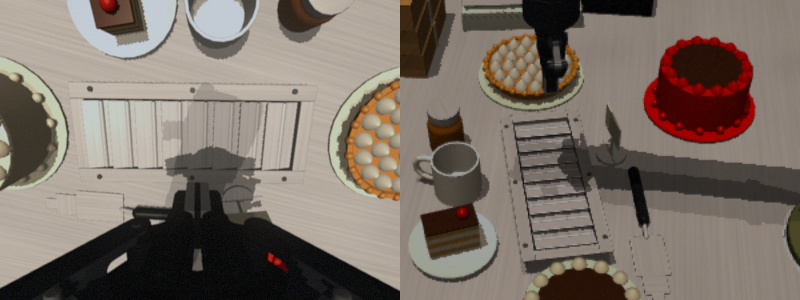

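All eight blades lie flat towards the cake, with tops at about 40 mm, and nothing else has moved. I'll back off a little more and hand in.

Call:
servo_tool(rows=[[[1,0,0,-8,0],[1,0,0,-20,0],[1,0,0,-32,0],[1,0,0,-44,0],[1,0,0,-54,0],[1,0,0,-60,0],[1,0,0,-60,0],[1,0,0,-60,0],[1,0,0,-60,0],[1,0,0,-60,0]]])

```text
t: 12.27
position: [0.4854, -0.0622, 0.2412]
orientation: [-3.141, 0.001, 0.258]
force: [-0.5, 0.1, 0.4]
gripper_width: -0.0001
grip_force: 0.0
```

```bash
python3 -c "
from h import *
s=state();print(s['position'],abs(s['joint_vel']).max());print(bot.finish_job())"
```

```text
[ 0.4853974  -0.06217596  0.24122943] 0.0031348800568546968
the job is handed in; nothing more can be done
None
```

The job is handed in: all eight blades are brushed well over towards the cake (roughly 70° or more from upright by the depth image), nothing else looked moved in the final pictures, and the arm finished clear above the outlet at about 12 s.

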